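# Hook out the blue probe tray

### The arm

A 6-joint arm with a two-finger parallel gripper is mounted at the origin on the work surface. World frame = base frame: x ahead of the robot, y to its left, z up, the work surface at z = 0. Lengths are in m, angles in degrees, forces in N, time in s.
With the tool pointing down it reaches from about 0.3 to 0.875 m from the base axis. Payload 6.4 kg.
Tool frame: the origin (TCP) lies midway between the tips of the shut fingers; the grasp point (between the pads) lies 19 mm behind it (robot.tcp_to_grasp is the z of the grasp point in the tool frame, in m); z points along the fingers, x is the direction in which the jaws open and shut, and the axes are right-handed (so a half turn about z gives the same grasp; the last joint's range is limited). The gripper opens to 88 mm and grips with 3 to 60 N. Pads are 18 mm wide; open, the fingers measure 123 mm over their backs; the gripper's body (75 mm by 187 mm) begins 45 mm behind the grasp point.
Start: joints at [65.3, 10.359, 92.074, -0, 77.567, -11.82], TCP at [0.128, 0.561, 0.211] pointing down, gripper open.
Joint ranges: [-171.53, 171.53], [-51.25, 118.39], [17.06, 147.69], [-65.23, 245.23], [0, 150.52], [-178.68, 178.68]. Speed limits (degrees/s): [147.25, 147.25, 172.46, 180, 180, 180].

### API

Orientations are given as a 3x3 rotation matrix whose columns are the frame's x, y, z axes.
In Python, from bench import robot, cams, job gives the robot as it stands.
- The arm moves only by the tool apply_moves, never from a script. Its argument "motion" is a list of rows, each a list of 5 numbers: the gripper's target within -1 to 1 (shut at 1, half-way at 0, fully open at -1), then the shift along the tool's x, y, z in cm, then the turn about the tool's z in degrees. In form: [[gripper, x, y, z, twist], ...]. A call has 1 to 20 rows; each row is the pose to reach, as a shift and turn from the pose commanded when the call began, along the tool's axes at that moment; what a row does not reach only later rows make up. A row lasts 1/12 s, in which the tool goes at most 41.7 mm and 7.16 degrees, less where a joint would pass 70% of its speed; a pose out of reach is approached as far as the arm can. A call with a gripper value outside its range is refused whole. The fingers move at their own pace and stop on an object; the grip force is fixed at half the most. Time passes only in rows, so rows that repeat a pose let the fingers close. It gives the time, the measured TCP pose, the force and the opening at its end, in the units of the state.
- robot.read_state(): the state, without advancing time (a new reading comes with each control period).
- cams.grab_frame(name): name is "side" or "top" or "wrist"; returns the picture (480x640x3 uint8, blue, green, red); there is no depth.
- cams.camera_info(name): a dict with "fx", "fy", "cx", "cy" (pixels), "R" (3x3) and "t" (3): a world point X has camera coordinates R X + t. Camera axes: x right, y down, z forward; pixel columns grow to the right and rows downward; lengths in m; the calibration is good to about 2 mm. A picture is of the moment at which its call begins: read the wrist's pose just before it. camera_info takes no time and is no camera call; for the wrist camera it gives the pose at the moment of the call.
- job.sign_off(): hands the job in, once; it reports no verdict.
The state is a dict: "time_s": time; "joint_pos": joint angles; "dq": joint speeds; "joint_torque": joint torques, N m; "eef_pos": TCP position; "ee_rot": TCP orientation; "contact_force": force on the tool from outside, world axes, zero at the start; "ft_torque": the same for the moment, N m; "width": finger opening in m.
Only numpy, scipy, OpenCV 4.12 (cv2) and the standard library are available. Lean on these libraries where they do the work, as an engineer would, in place of code of your own. Each camera call takes 0.05 s, during which the arm holds its last target.

### The job

Pick up the yellow-handled hook, drop its prong into the finger hole of the blue tray and pull that tray all the way out to its stop. Then lift the hook out and stand it upright on the black mat again and let go. Do not press on the blue tray or its box with the gripper itself, and leave the white and green trays shut.

Things in the scene. Friction and masses are not known exactly. Their poses are not given: they have to be found in the camera images.
- hook_grip (a point): grasp point of the loose upright hook, 0.2 kg, standing on the mat. Yellow handle 30 (x) by 24 mm (y: grasp across), 8 to 74 mm above the hook's underside, on a steel foot 60 (x) by 44 (y) by 8 mm. Point: on the handle's axis, 50 mm above the underside. An 8 mm round steel arm leaves the handle along +x, 56 mm above the underside, and 75 mm from its axis bends down into a prong. z up.
- hook_tip (a point): lower end of the hook's prong (8 mm thick, round end, pointing down, 44 mm from the arm's centre line to its end). In the hook's axes it lies 75 mm along +x from hook_grip and 38 mm below it, so 12 mm above the foot's underside.
- mat: black rubber mat 160 x 160 x 4 mm, fixed on the table; origin at the centre of its underside, z up. The hook stands on it and returns to it (any heading).
- unit_blue: fixed white box 160 (x) by 110 (y) by 56 mm high with one sliding tray in it, the tray with a blue front and blue pull lip. Origin at the centre of the box's underside on the table; its front looks along its own -x, roughly towards the robot.
- blue_hole (a point): centre of the blue tray's round finger hole (30 mm), at the lip's top, 45 mm above the table. The lip is a level blue plate, 48 (x) by 50 (y) by 6 mm, jutting out before the tray; the hole in its middle goes right through, with only air down to the table. Axes as the box: the tray slides out along -x; z up. Moves with the tray; shut, it is 109 mm in front (-x) of the box's origin.
- tray_blue (a joint): how far the blue tray is pulled out, m: 0 shut, 0.07 at its stop; starts at 0 to 0.006. It slides with about 1.5 N of friction and stays where it is left.
- tray_white (a joint): a fixed white box like the blue one's, but its sliding tray is white. Joint value = how far the tray is pulled out, m; starts at 0 to 0.006 and is to stay there.
- tray_green (a joint): a fixed white box like the blue one's, but its sliding tray is green. Joint value = how far the tray is pulled out, m; starts at 0 to 0.006 and is to stay there.
There are look-alikes about, which are no part of the job. What is shaped like the part that bears tray_green but red is not meant.

How it is judged (in metres and radians):
On the way, in this order (a step that is already met when the one before it is completed fails the run):
1. the hook's prong is in the blue tray's finger hole, before the tray is pulled (horizontal distance between hook_tip and blue_hole below 0.018 m and z of hook_tip in the frame of blue_hole below -0.003 m and value of joint tray_blue below 0.04 m), for 0.1 s.
2. the blue tray is pulled out to its stop with the prong still in the hole (horizontal distance between hook_tip and blue_hole below 0.018 m and z of hook_tip in the frame of blue_hole below -0.003 m and value of joint tray_blue above 0.06 m), for 0.1 s.
At the end, for the whole second after the job is handed in: The blue tray is out to its stop (at least 58 of 70 mm), the white and green trays are shut (within 20 mm), and the hook stands upright (within 10 degrees) on the black mat, its handle's axis within 70 mm of the mat's centre along each side (value of joint tray_blue above 0.058 m and value of joint each of tray_white, tray_green below 0.02 m and angle between hook_grip's own z axis and vertical below 0.17 rad and x of hook_grip in the frame of mat between -0.07 and 0.07 m and y of hook_grip in the frame of mat between -0.07 and 0.07 m and z of hook_grip in the frame of mat between 0.045 and 0.062 m); the robot touches nothing.
It fails at once if the gripper or arm presses on the blue tray or its box (more than 3 N) (contact force between any of the fingers, the arm and unit_blue above 3 N).
It fails at once if the white or green tray is pulled out (more than 20 mm) (value of joint any of tray_white, tray_green above 0.02 m).
It also fails if it takes over 45 s, if anything falls off the work surface, if the arm or the gripper's body presses on something with over 40 N, if the wrist force passes 120 N, or if a joint passes its speed limit or range.

## Working session

There is one attempt and no reset: what is moved stays moved. The work goes in short steps, Python scripts to look and compute and a tool call to move; the robot and the scene stay as the last step left them, time stands still between calls to the robot, and variables do not carry over. Pictures are saved under pics/ and viewed, and the job is handed in when it is done.

Besides the shell and the picture viewer there is one more tool, called as name(argument=value, ...), one argument or row to a line, values as JSON. apply_moves: Moves the arm, as the interface text tells. Its arguments: {"type":"object","properties":{"motion":{"type":"array","items":{"type":"array","items":{"type":"number"}}}},"required":["motion"]}

```bash
mkdir -p pics; ls; python3 - <<'E'
from bench import robot,cams,job
import cv2,numpy as np
np.set_printoptions(precision=4,suppress=True)
s=robot.read_state();print(s['time_s'],s['eef_pos'],s['ee_rot'],s['width'],robot.tcp_to_grasp)
for n in ['side','top']:
    cv2.imwrite(f'pics/{n}0.png',cams.grab_frame(n)); print(n,cams.camera_info(n))
E
```

```text
pics
0.0 [0.1279 0.56   0.2104] [[ 0.2229  0.9748 -0.0007]
 [ 0.9748 -0.2229 -0.0015]
 [-0.0017 -0.0003 -1.    ]] 0.08806276079545133 -0.0187
side {'fx': 518.0701727197678, 'fy': 518.0701727197678, 'cx': 317.8638153513653, 'cy': 240.55142749892968, 'R': array([[-0.9781, -0.2066,  0.0252],
       [-0.1202,  0.4621, -0.8786],
       [ 0.1699, -0.8624, -0.4768]]), 't': array([0.6056, 0.1382, 0.8468])}
top {'fx': 463.5700711517085, 'fy': 463.5700711517085, 'cx': 317.9752206334956, 'cy': 238.70291382732424, 'R': array([[-0.0015, -0.9996, -0.0268],
       [-0.9998,  0.002 , -0.0211],
       [ 0.0212,  0.0268, -0.9994]]), 't': array([0.0163, 0.5967, 0.7292])}
```

View pics/side0.png

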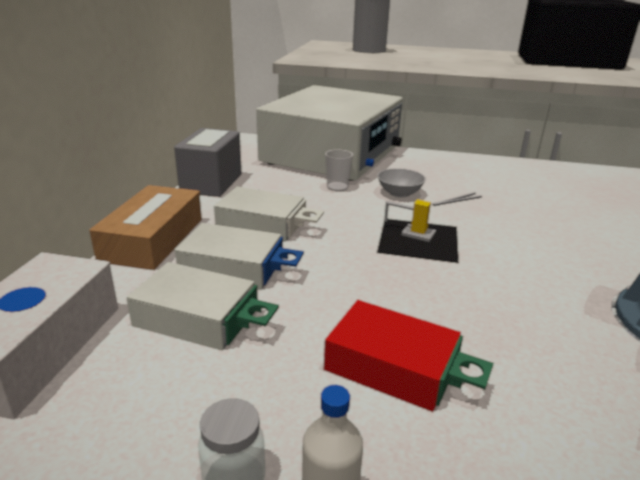

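View pics/top0.png

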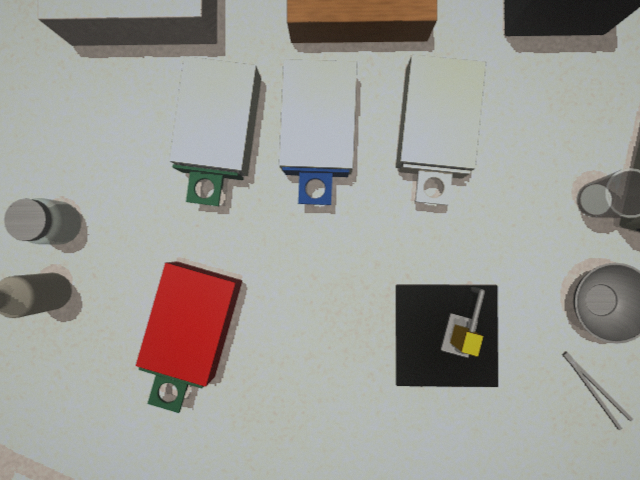

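Side view: blue tray's lip at about (290,257), between the green one (258,312) and the white one (308,215). The red box with a green lip (400,350) is the look-alike. The hook is on the mat at (422,215). Top view: blue hole near (316,187), handle top (473,344), prong bend (478,291). I'll enlarge these to confirm.

```bash
python3 - <<'E'
import cv2,numpy as np
t=cv2.imread('pics/top0.png');s=cv2.imread('pics/side0.png')
r=lambda im,x,y,w,h,k:cv2.resize(im[y:y+h,x:x+w],None,fx=k,fy=k,interpolation=cv2.INTER_NEAREST)
a=r(t,390,275,115,115,4);b=r(t,270,150,90,65,4);c=r(s,370,190,100,75,4);d=r(s,250,225,80,65,4)
W=np.zeros((600,800,3),np.uint8)
W[:260,:360]=b;W[:300,400:800]=c;W[310:310+260,0:320]=d
cv2.imwrite('pics/crop1.png',W);cv2.imwrite('pics/crop2.png',a)
E
```

```text
(no output)
```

View pics/crop1.png

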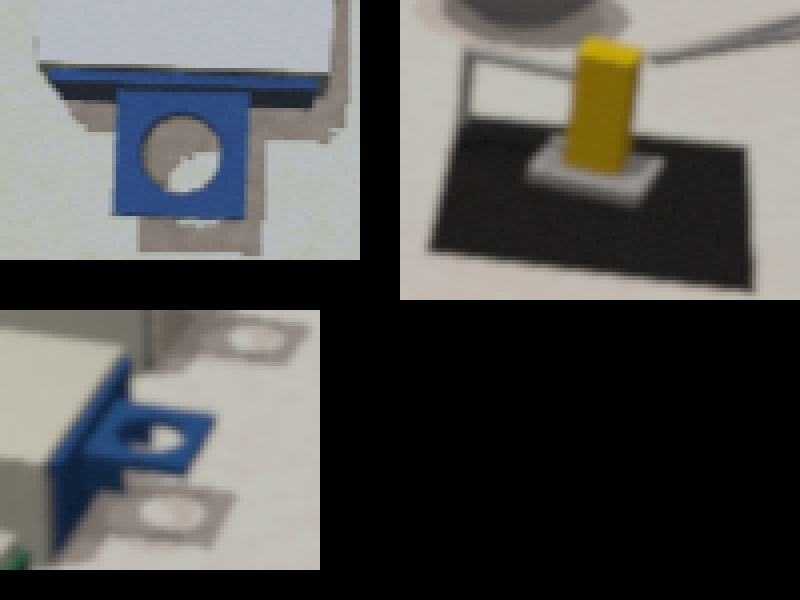

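View pics/crop2.png

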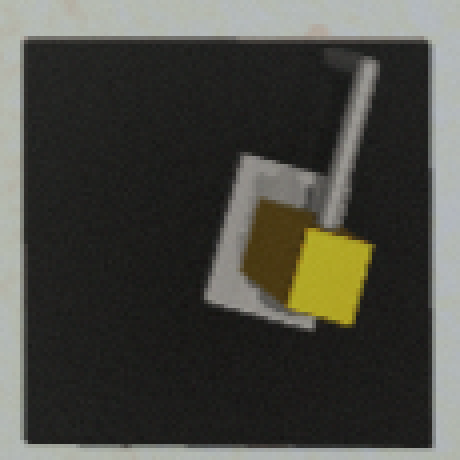

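Confirmed: the blue-front tray on a white box is the target, and the hook stands on the black mat. Next I'll fit the poses from the corners and check them by overlay in both views.

```bash
cat > h.py <<'E'
import numpy as np,cv2
from scipy.optimize import least_squares
np.set_printoptions(precision=4,suppress=True)
def proj(c,X):
    X=np.atleast_2d(X);Y=X@np.array(c['R']).T+c['t']
    return np.c_[c['fx']*Y[:,0]/Y[:,2]+c['cx'],c['fy']*Y[:,1]/Y[:,2]+c['cy']]
def T(p,X):
    X=np.atleast_2d(X).astype(float);c,s=np.cos(p[2]),np.sin(p[2])
    return np.c_[p[0]+c*X[:,0]-s*X[:,1],p[1]+s*X[:,0]+c*X[:,1],X[:,2]]
def fit(c,X,px,p0):
    r=least_squares(lambda p:(proj(c,T(p,X))-px).ravel(),p0)
    return r.x,np.abs(r.fun).max()
E
python3 - <<'E'
from h import *
from bench import cams
c=cams.camera_info('top');sd=cams.camera_info('side')
o=np.array([390,275]);
# hook frame: origin handle axis, z world (mat 4mm)
X=[[15,12,78],[15,-12,78],[-15,-12,78],[-15,12,78],[75,0,64],[30,22,12],[-30,22,12],[-30,-22,12]]
px=np.array([[305,228],[374,244],[354,326],[288,307],[366,66],[245,155],[205,300],[315,328]])/4+o
H,e=fit(c,np.array(X)/1000,px-.4,[.3,-.2,0]);print('hook',H[:2],np.degrees(H[2]),e)
M=np.array([[80,80,4],[80,-80,4],[-80,-80,4],[-80,80,4]])/1000
mp=np.array([[24,39],[432,38],[434,444],[24,444]])/4+o
m,e=fit(c,M,mp-.4,[.3,-.2,0]);print('mat',m[:2],np.degrees(m[2]),e)
L=np.array([[24,25,45],[24,-25,45],[-24,-25,45],[-24,25,45],[0,0,45]])/1000
lp=np.array([[118,90],[250,92],[248,217],[113,214],[181.5,155]])/4+[270,150]
b,e=fit(c,L,lp-.4,[.5,0,0]);print('hole',b[:2],np.degrees(b[2]),e)
np.save('fit.npy',[H,m,b])
B=np.array([[29,55,56],[29,-55,56],[189,-55,56],[189,55,56]])/1000
for n,cc in(('top',c),('side',sd)):
    im=cv2.resize(cv2.imread(f'pics/{n}0.png'),None,fx=3,fy=3)
    for P,pp,col in((X,H,(0,0,255)),(np.array(X)*0+[75,0,16],H,(255,0,255)),(M*1000,m,(0,255,0)),(L*1000,b,(0,255,255)),(B*1000,b,(255,255,0))):
        for q in proj(cc,T(pp,np.array(P)/1000)): cv2.circle(im,tuple(np.int32(q*3+1)),3,col,-1)
    im=im[0:1200,750:1550] if n=='top' else im[550:900,500:1450]
    cv2.imwrite(f'pics/ov_{n}.png',cv2.resize(im,None,fx=.8 if n=='side' else .5,fy=.8 if n=='side' else .5))
E
```

```text
hook [ 0.4465 -0.2046] -14.013380329789086 0.8858256834861322
mat [ 0.4451 -0.1869] -0.003858975132178791 0.6877902821864836
hole [0.6724 0.0184] -1.5097591404043689 0.40703642469429724
```

View pics/ov_side.png

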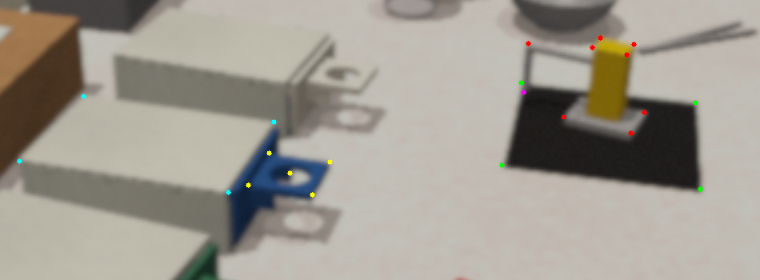

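View pics/ov_top.png

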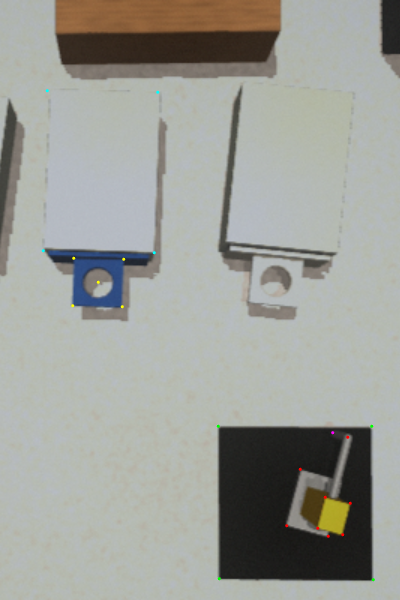

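Fits are good: residuals under 1 px in the top view and about 1–2 px in the side view. Now the move numbers.

```bash
cat >> h.py <<'E'
def plan(pts,yaw=None):
    """world TCP points -> rows (cm in present tool axes), yaw = wanted world angle of tool x"""
    from bench import robot
    s=robot.read_state();R=np.array(s['ee_rot']);p=np.array(s['eef_pos'])
    a=np.degrees(np.arctan2(R[1,0],R[0,0]))
    print('t',s['time_s'],'p',p,'ang',a,'F',np.array(s['contact_force']),'w',s['width'])
    for q in pts: print((R.T@(np.array(q)-p))*100)
    if yaw is not None: print('twist',a-yaw)
E
python3 -c "
from h import *
plan([[.4,.1,.21],[.4465,-.2046,.16],[.4465,-.2046,.0353]],76)"
```

```text
t 0.1 p [0.1279 0.5601 0.2105] ang 77.11966967933928 F [-0.6274  0.3002  0.1973] w 0.08825492588258256
[-38.7834  36.777    0.0976]
[-67.4326  48.1018   5.1378]
[-67.4135  48.106   17.6078]
twist 1.1196696793392817
```

apply_moves(
  motion=[
    [-1,-38.8,36.8,0,0],
    [-1,-38.8,36.8,0,0],
    [-1,-38.8,36.8,0,0],
    [-1,-38.8,36.8,0,0],
    [-1,-38.8,36.8,0,0],
    [-1,-38.8,36.8,0,0],
    [-1,-38.8,36.8,0,0],
    [-1,-38.8,36.8,0,0],
    [-1,-38.8,36.8,0,0],
    [-1,-38.8,36.8,0,0],
    [-1,-38.8,36.8,0,0],
    [-1,-38.8,36.8,0,0],
    [-1,-38.8,36.8,0,0],
    [-1,-38.8,36.8,0,0],
    [-1,-67.4,48.1,5,1.1],
    [-1,-67.4,48.1,5,1.1],
    [-1,-67.4,48.1,5,1.1],
    [-1,-67.4,48.1,5,1.1],
    [-1,-67.4,48.1,5,1.1],
    [-1,-67.4,48.1,5,1.1],
  ],
)

```text
time_s: 1.77
eef_pos: [0.4374, -0.1449, 0.1707]
ee_rot: [[0.241, 0.97, -0.0], [0.97, -0.241, 0.0], [0.0, -0.0, -1.0]]
contact_force: [1.5, -0.2, 0.2]
width: 0.088
```

```bash
python3 -c "
from h import *
plan([[.4465,-.2046,.16],[.4465,-.2046,.0353]],76)"
```

```text
t 1.7667 p [ 0.4374 -0.1449  0.1707] ang 76.03206105698558 F [ 1.5357 -0.1926  0.2123] w 0.08798085711198264
[-5.5781  2.326   1.0708]
[-5.5826  2.3275 13.5408]
twist 0.032061056985583036
```

apply_moves(
  motion=[
    [-1,-5.6,2.3,1,0],
    [-1,-5.6,2.3,1,0],
    [-1,-5.6,2.3,1,0],
    [-1,-5.6,2.3,1,0],
  ],
)

```text
time_s: 2.1
eef_pos: [0.4459, -0.2033, 0.1604]
ee_rot: [[0.243, 0.97, -0.002], [0.97, -0.243, 0.002], [0.001, -0.002, -1.0]]
contact_force: [-0.6, 1.2, -1.0]
width: 0.0882
```

```bash
python3 -c "
from h import *
from bench import cams
c=cams.camera_info('wrist');im=cams.grab_frame('wrist')
H=np.load('fit.npy')[0]
im=im.copy()
for X in [[15,12,78],[15,-12,78],[-15,-12,78],[-15,12,78],[75,0,64],[30,22,12],[30,-22,12],[-30,22,12],[-30,-22,12]]:
  q=proj(c,T(H,np.array(X)/1000))[0];print(q);cv2.circle(im,tuple(np.int32(q)),2,(0,0,255),-1)
cv2.imwrite('pics/w1.png',im)
plan([[.4465,-.2046,.16],[.4465,-.2046,.0353]],76)"
```

```text
[336.3127 255.5018]
[303.0857 255.532 ]
[302.4857 214.8636]
[336.752  214.8342]
[319.8986 320.9852]
[344.3197 248.073 ]
[295.6324 248.1168]
[345.4433 181.448 ]
[294.2753 181.4897]
t 2.15 p [ 0.446  -0.2024  0.1607] ang 75.99741223087183 F [ 0.3106 -0.4435 -0.2308] w 0.08784541535822644
[-0.2046  0.0997  0.0666]
[-0.2203  0.1189 12.5365]
twist -0.0025877691281692705
```

View pics/w1.png

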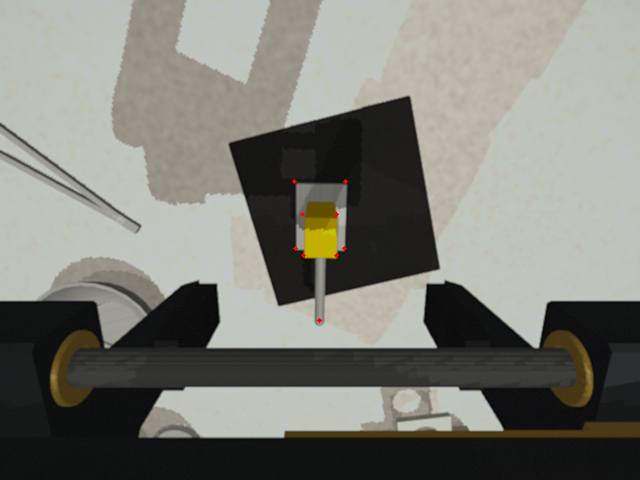

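The wrist view confirms the hook pose (handle top at (320,235), overlay within 1–2 px). I'll descend and grip.

apply_moves(
  motion=[
    [-1,-0.1,0.1,3,0],
    [-1,-0.1,0.1,6,0],
    [-1,-0.1,0.1,8,0],
    [-1,-0.1,0.1,10,0],
    [-1,-0.1,0.1,11.5,0],
    [-1,-0.1,0.1,12.5,0],
    [-1,-0.1,0.1,12.5,0],
    [-1,-0.1,0.1,12.5,0],
    [1,-0.1,0.1,12.5,0],
    [1,-0.1,0.1,12.5,0],
    [1,-0.1,0.1,12.5,0],
    [1,-0.1,0.1,12.5,0],
    [1,-0.1,0.1,12.5,0],
    [1,-0.1,0.1,12.5,0],
    [1,-0.1,0.1,12.5,0],
    [1,-0.1,0.1,12.5,0],
  ],
)

```text
time_s: 3.48
eef_pos: [0.4471, -0.2048, 0.0362]
ee_rot: [[0.242, 0.97, -0.0], [0.97, -0.242, 0.0], [0.0, -0.0, -1.0]]
contact_force: [0.4, -0.7, 0.9]
width: 0.0372
```

```bash
python3 -c "
from h import *
plan([[.4465,-.2046,.0353]],76)"
```

```text
t 3.4833 p [ 0.4471 -0.2048  0.0362] ang 76.01274960369892 F [ 0.3745 -0.7143  0.9264] w 0.03723130975889178
[ 0.0037 -0.0663  0.0897]
twist 0.012749603698921419
```

Not closed yet (37 mm; it should stop at 24). I'll wait a bit, then lift.

apply_moves(
  motion=[
    [1,0,0,0,0],
    [1,0,0,0,0],
    [1,0,0,0,0],
    [1,0,0,0,0],
    [1,0,0,0,0],
    [1,0,0,0,0],
  ],
)

```text
time_s: 3.98
eef_pos: [0.4471, -0.2047, 0.0361]
ee_rot: [[0.242, 0.97, -0.0], [0.97, -0.242, 0.0], [0.0, -0.0, -1.0]]
contact_force: [-0.1, 0.2, -1.4]
width: 0.024
```

apply_moves(
  motion=[
    [1,0,0,-1,0],
    [1,0,0,-2.5,0],
    [1,0,0,-4,0],
    [1,0,0,-5.5,0],
    [1,0,0,-7,0],
    [1,0,0,-7,0],
    [1,0,0,-7,0],
  ],
)

```text
time_s: 4.57
eef_pos: [0.4477, -0.2052, 0.1071]
ee_rot: [[0.242, 0.97, 0.002], [0.97, -0.242, -0.001], [-0.001, 0.002, -1.0]]
contact_force: [-0.2, 0.4, -1.7]
width: 0.0241
```

```bash
python3 -c "
from h import *
H,m,b=np.load('fit.npy')
hx=b[0]-.075*np.cos(b[2]);hy=b[1]-.075*np.sin(b[2])
plan([[hx,hy,.106],[hx,hy,.044]],90+np.degrees(b[2]))"
```

```text
t 4.5667 p [ 0.4477 -0.2052  0.1071] ang 76.02266751312054 F [-0.2071  0.391  -1.6652] w 0.02410513913290186
[25.5027  9.0738  0.1088]
[25.5086  9.0608  6.3088]
twist -12.467573346475092
```

apply_moves(
  motion=[
    [1,1,0.35,0,-0.5],
    [1,3,1.1,0,-1.5],
    [1,6,2.1,0,-3],
    [1,9,3.2,0,-4.5],
    [1,12,4.3,0,-6],
    [1,15,5.3,0,-7.5],
    [1,18,6.4,0,-9],
    [1,21,7.5,0,-10.5],
    [1,23.5,8.3,0,-11.5],
    [1,25,8.9,0,-12.2],
    [1,25.5,9.05,0,-12.5],
    [1,25.5,9.05,0,-12.5],
    [1,25.5,9.05,0,-12.5],
    [1,25.5,9.05,0,-12.5],
  ],
)

```text
time_s: 5.73
eef_pos: [0.5957, 0.0201, 0.1055]
ee_rot: [[0.027, 1.0, -0.002], [1.0, -0.027, -0.0], [-0.0, -0.002, -1.0]]
contact_force: [-0.0, -0.5, -1.1]
width: 0.0241
```

```bash
python3 -c "
from h import *
from bench import cams
H,m,b=np.load('fit.npy')
hx=b[0]-.075*np.cos(b[2]);hy=b[1]-.075*np.sin(b[2])
plan([[hx,hy,.044]],90+np.degrees(b[2]))
r=lambda im,x,y,w,h,k:cv2.resize(im[y:y+h,x:x+w],None,fx=k,fy=k)
cv2.imwrite('pics/t2.png',np.hstack([r(cams.grab_frame('top'),250,110,130,190,3),r(cams.grab_frame('side'),230,130,130,190,3)]))
cv2.imwrite('pics/w2.png',cams.grab_frame('wrist'))
"
```

```text
t 5.7333 p [0.5957 0.0201 0.1055] ang 88.46604049073682 F [-0.0436 -0.47   -1.1184] w 0.024086397262252375
[0.0291 0.1811 6.1513]
twist -0.02420036885881416
```

View pics/t2.png

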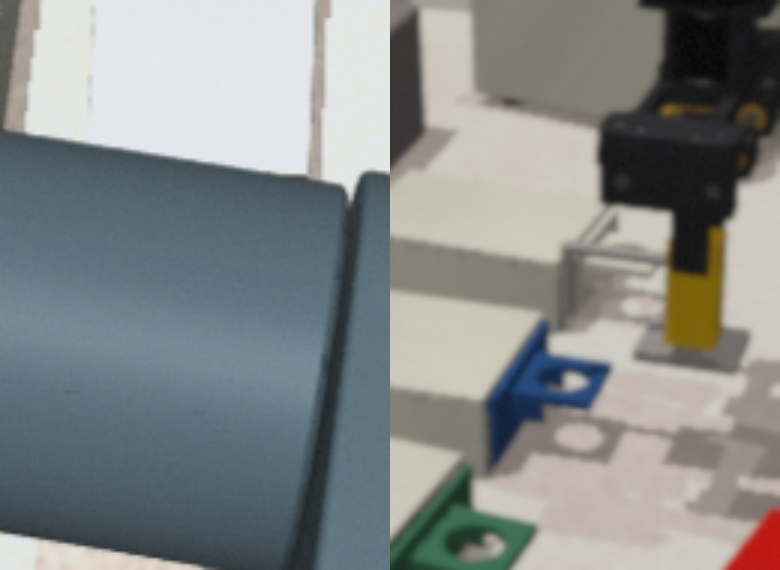

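View pics/w2.png

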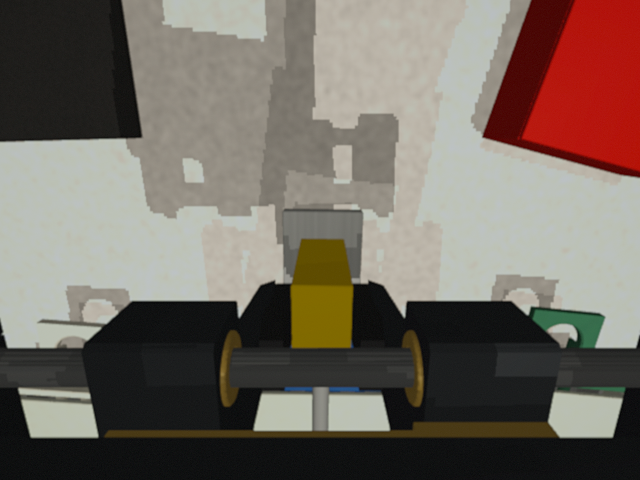

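```bash
python3 -c "
from h import *
from bench import cams
H,m,b=np.load('fit.npy')
c=cams.camera_info('side')
print(proj(c,T(b,[[0,0,.045],[0,0,.086],[-.024,.025,.045],[-.024,-.025,.045]])), proj(c,[.5957+.075*np.cos(b[2]),.0201+.075*np.sin(b[2]),.0855]))
print(proj(c,T(b+[.005,0,0],[[0,0,.045]])),proj(c,T(b+[0,.005,0],[[0,0,.045]])))"
```

```text
[[287.188  255.2927]
 [287.1163 234.9696]
 [296.413  264.1736]
 [303.7902 250.4617]] [[288.0955 235.2661]]
[[284.4759 254.9423]] [[286.4619 256.6638]]
```

The side view shows the prong tip at about (288,237), straight above the blue hole (289,256), and the prediction agrees within about 3 mm. I'll lower it.

apply_moves(
  motion=[
    [1,0,0,1,0],
    [1,0,0,2,0],
    [1,0,0,3,0],
    [1,0,0,3.8,0],
    [1,0,0,4.4,0],
    [1,0,0,4.4,0],
  ],
)

```text
time_s: 6.38
eef_pos: [0.5951, 0.021, 0.0599]
ee_rot: [[0.026, 1.0, -0.004], [1.0, -0.026, 0.001], [0.0, -0.004, -1.0]]
contact_force: [-0.2, 0.2, -1.6]
width: 0.0238
```

```bash
python3 -c "
from h import *
from bench import cams
plan([])
im=cams.grab_frame('side')
cv2.imwrite('pics/s3.png',cv2.resize(im[190:310,220:380],None,fx=5,fy=5))
"
```

```text
t 6.3833 p [0.5951 0.021  0.0599] ang 88.51593470799997 F [-0.1523  0.2416 -1.5537] w 0.02383269548451622
```

View pics/s3.png

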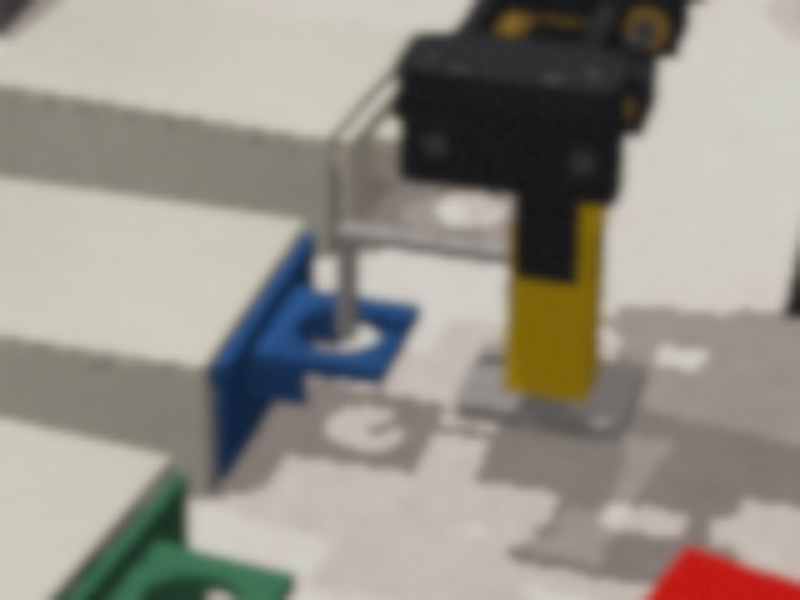

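The prong tip (345,330 in the crop) is inside the hole's outline. I'll go deeper, then start pulling.

apply_moves(
  motion=[
    [1,0,0,0.8,0],
    [1,0,0,1.6,0],
    [1,0,0,1.6,0],
    [1,0,0,1.6,0],
    [1,0,0,1.6,0],
  ],
)

```text
time_s: 6.85
eef_pos: [0.5966, 0.0208, 0.0462]
ee_rot: [[0.026, 1.0, -0.0], [1.0, -0.026, -0.0], [-0.0, -0.0, -1.0]]
contact_force: [-0.2, 0.6, -1.4]
width: 0.0239
```

```bash
python3 -c "
from h import *
from bench import cams
plan([])
im=cams.grab_frame('side')
cv2.imwrite('pics/s4.png',cv2.resize(im[190:310,220:380],None,fx=5,fy=5))
"
```

```text
t 6.85 p [0.5966 0.0208 0.0462] ang 88.52350421574401 F [-0.2376  0.6381 -1.3724] w 0.023857733552949716
```

View pics/s4.png

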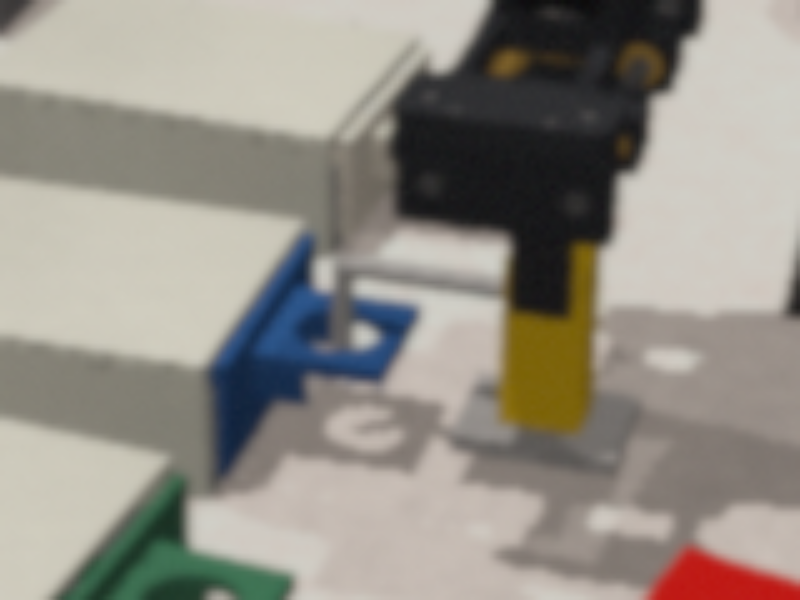

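The prong is in the hole with no contact force. Pulling straight out along tool -y.

apply_moves(
  motion=[
    [1,0,-0.3,0,0],
    [1,0,-0.8,0,0],
    [1,0,-1.4,0,0],
    [1,0,-2,0,0],
    [1,0,-2.6,0,0],
    [1,0,-3.2,0,0],
    [1,0,-3.8,0,0],
    [1,0,-4.4,0,0],
    [1,0,-5,0,0],
    [1,0,-5.6,0,0],
    [1,0,-6.2,0,0],
    [1,0,-6.8,0,0],
    [1,0,-7.2,0,0],
    [1,0,-7.4,0,0],
    [1,0,-7.4,0,0],
    [1,0,-7.4,0,0],
  ],
)

```text
time_s: 8.23
eef_pos: [0.5221, 0.0226, 0.046]
ee_rot: [[0.026, 1.0, -0.001], [1.0, -0.026, -0.0], [-0.0, -0.001, -1.0]]
contact_force: [0.0, -0.2, -0.9]
width: 0.0238
```

```bash
python3 -c "
from h import *
from bench import cams
plan([])
im=cams.grab_frame('side')
cv2.imwrite('pics/s5.png',cv2.resize(im[190:310,220:380],None,fx=5,fy=5))
"
```

```text
t 8.2333 p [0.5221 0.0226 0.046 ] ang 88.51476633906051 F [ 0.0141 -0.1694 -0.8941] w 0.0238339648926679
```

View pics/s5.png

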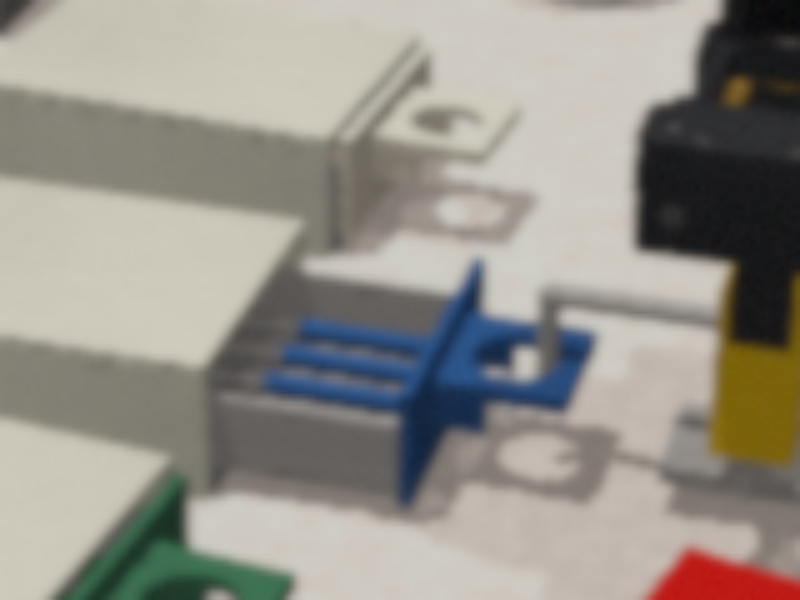

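The tray is well out, with the prong against the hole's front edge. Continuing to the stop in small steps while watching the force.

apply_moves(
  motion=[
    [1,0,-0.2,0,0],
    [1,0,-0.4,0,0],
    [1,0,-0.6,0,0],
    [1,0,-0.6,0,0],
  ],
)

```text
time_s: 8.62
eef_pos: [0.518, 0.0227, 0.0466]
ee_rot: [[0.026, 1.0, 0.003], [1.0, -0.026, -0.0], [-0.0, 0.003, -1.0]]
contact_force: [4.1, -0.9, 0.7]
width: 0.0238
```

apply_moves(
  motion=[
    [1,0,-0.2,0,0],
    [1,0,-0.2,0,0],
    [1,0,-0.2,0,0],
    [1,0,-0.2,0,0],
  ],
)

```text
time_s: 8.95
eef_pos: [0.518, 0.0225, 0.0473]
ee_rot: [[0.026, 1.0, 0.007], [1.0, -0.026, -0.001], [-0.0, 0.007, -1.0]]
contact_force: [10.4, 0.4, -5.2]
width: 0.0236
```

```bash
python3 -c "
from h import *
from bench import cams
plan([])
im=cams.grab_frame('side');c=cams.camera_info('side');b=np.load('fit.npy')[2]
cv2.imwrite('pics/s6.png',cv2.resize(im[190:310,220:380],None,fx=5,fy=5))
for d in (.058,.064,.07): print(d,(proj(c,T(b,[[-d,0,.045],[-d-.024,.025,.045],[-d-.024,-.025,.045]]))-[220,190])*5)
"
```

```text
t 8.95 p [0.518  0.0225 0.0473] ang 88.49906858543365 F [10.4236  0.3608 -5.2395] w 0.023588104725291194
0.058 [[494.1459 349.1606]
 [545.5032 394.7919]
 [575.2914 324.3044]]
0.064 [[510.7333 351.5403]
 [562.646  397.3012]
 [591.6793 326.61  ]]
0.07 [[527.3629 353.9261]
 [579.8337 399.8171]
 [608.1081 328.9214]]
```

View pics/s6.png

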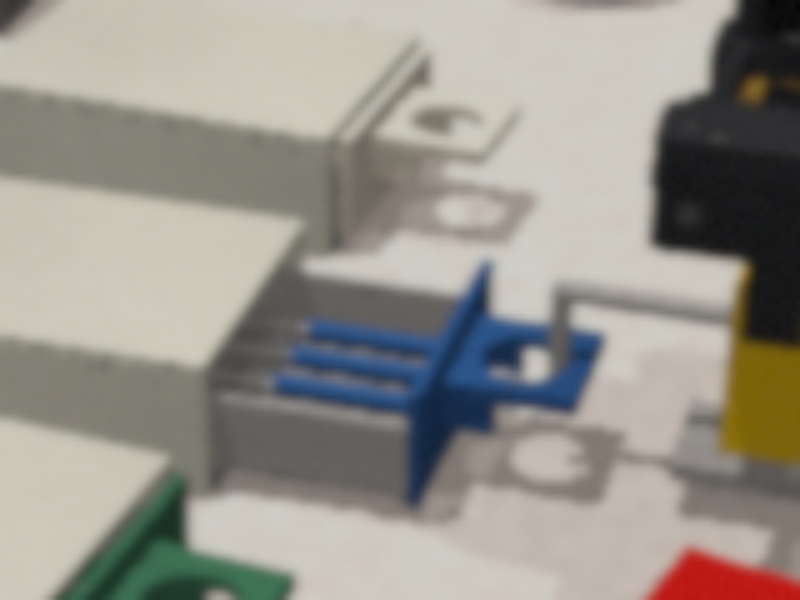

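The tray is at its stop: it no longer moves and the force rose to 10 N. Lip corners at (605,335)/(575,408) agree with about 70 mm out. Now I'll ease off and lift.

apply_moves(
  motion=[
    [1,0,0.4,0,0],
    [1,0,0.8,0,0],
    [1,0,0.9,0,0],
    [1,0,0.9,0,0],
    [1,0,0.9,0,0],
  ],
)

```text
time_s: 9.42
eef_pos: [0.523, 0.0228, 0.0458]
ee_rot: [[0.026, 1.0, -0.001], [1.0, -0.026, 0.0], [0.0, -0.001, -1.0]]
contact_force: [-0.1, 0.1, -1.5]
width: 0.0238
```

apply_moves(
  motion=[
    [1,0,0,-0.5,0],
    [1,0,0,-1.5,0],
    [1,0,0,-3,0],
    [1,0,0,-4.5,0],
    [1,0,0,-6,0],
    [1,0,0,-6,0],
    [1,0,0,-6,0],
  ],
)

```text
time_s: 10.0
eef_pos: [0.5245, 0.0226, 0.1075]
ee_rot: [[0.026, 1.0, 0.003], [1.0, -0.026, -0.001], [-0.0, 0.003, -1.0]]
contact_force: [-0.2, 0.7, -2.4]
width: 0.0238
```

```bash
python3 -c "
from h import *
from bench import cams
im=cams.grab_frame('side');H,m,b=np.load('fit.npy')
plan([[m[0],m[1],.106],[m[0],m[1],.037]],76)
cv2.imwrite('pics/s7.png',cv2.resize(im[150:310,220:420],None,fx=4,fy=4,interpolation=cv2.INTER_CUBIC))
"
```

```text
t 10.05 p [0.5236 0.0227 0.1064] ang 88.52016563829007 F [-0.9745 -0.0072 -2.0206] w 0.023510765235704997
[-21.1627  -7.3115   0.042 ]
[-21.1619  -7.3164   6.942 ]
twist 12.520165638290067
```

View pics/s7.png

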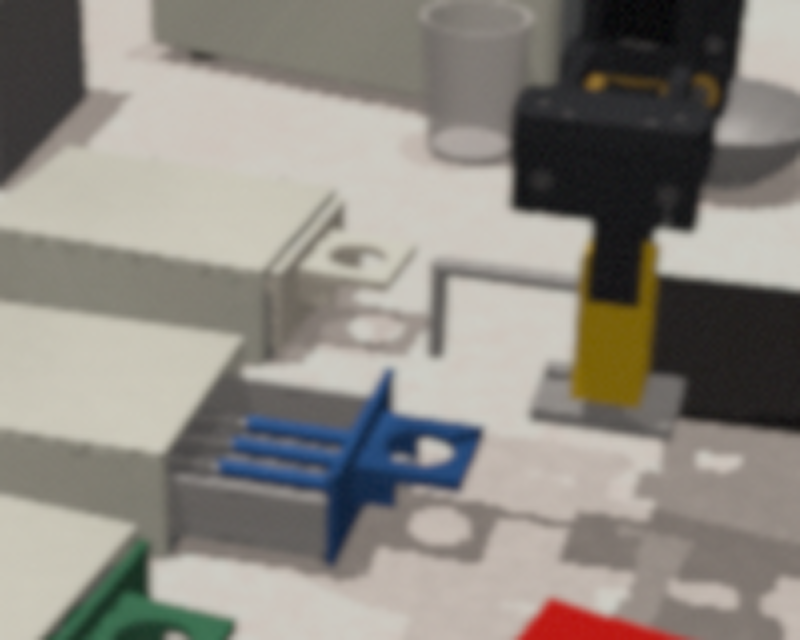

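The hook is free and the blue tray stays out. Carrying it back to the mat's centre.

apply_moves(
  motion=[
    [1,-1,-0.35,0,0],
    [1,-3,-1,0,0],
    [1,-6,-2.1,0,0],
    [1,-9,-3.1,0,0],
    [1,-12,-4.1,0,0],
    [1,-15,-5.2,0,0],
    [1,-18,-6.2,0,0],
    [1,-20,-6.9,0,0],
    [1,-21,-7.3,0,0],
    [1,-21.2,-7.3,0,0],
    [1,-21.2,-7.3,0,0],
    [1,-21.2,-7.3,3,0],
    [1,-21.2,-7.3,5,0],
    [1,-21.2,-7.3,6,0],
    [1,-21.2,-7.3,6,0],
    [1,-21.2,-7.3,6,0],
  ],
)

```text
time_s: 11.38
eef_pos: [0.4452, -0.1863, 0.046]
ee_rot: [[0.024, 1.0, -0.001], [1.0, -0.024, 0.001], [0.001, -0.001, -1.0]]
contact_force: [0.6, 0.2, -0.7]
width: 0.0235
```

```bash
python3 -c "
from h import *
from bench import cams
im=cams.grab_frame('side');H,m,b=np.load('fit.npy')
plan([[m[0],m[1],.036]])
cv2.imwrite('pics/s8.png',cv2.resize(im[130:280,350:500],None,fx=4,fy=4,interpolation=cv2.INTER_CUBIC))
"
```

```text
t 11.4333 p [ 0.4459 -0.187   0.0468] ang 88.5846910830137 F [-0.7121  0.2342 -1.3505] w 0.023799545970726282
[-0.0006 -0.0798  1.083 ]
```

View pics/s8.png

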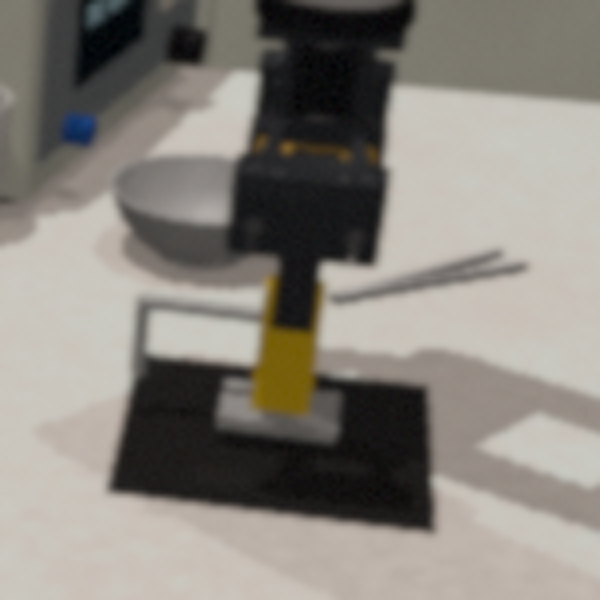

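The hook hovers over the mat's centre and looks upright. Lowering the last cm gently.

apply_moves(
  motion=[
    [1,0,0,0.4,0],
    [1,0,0,0.8,0],
    [1,0,0,0.9,0],
    [1,0,0,0.9,0],
    [1,0,0,0.9,0],
  ],
)

```text
time_s: 11.85
eef_pos: [0.4452, -0.1874, 0.0374]
ee_rot: [[0.026, 1.0, 0.0], [1.0, -0.026, -0.0], [-0.0, 0.0, -1.0]]
contact_force: [0.9, 0.4, -2.1]
width: 0.0239
```

apply_moves(
  motion=[
    [1,0,0,0.1,0],
    [1,0,0,0.1,0],
    [1,0,0,0.1,0],
  ],
)

```text
time_s: 12.1
eef_pos: [0.4452, -0.1874, 0.0362]
ee_rot: [[0.026, 1.0, -0.0], [1.0, -0.026, 0.0], [0.0, -0.0, -1.0]]
contact_force: [-0.2, -0.7, -1.4]
width: 0.0238
```

apply_moves(
  motion=[
    [1,0,0,0.1,0],
    [1,0,0,0.1,0],
    [1,0,0,0.1,0],
  ],
)

```text
time_s: 12.35
eef_pos: [0.4454, -0.1874, 0.0361]
ee_rot: [[0.026, 1.0, 0.0], [1.0, -0.026, -0.0], [-0.0, 0.0, -1.0]]
contact_force: [-2.9, 2.4, 8.0]
width: 0.0238
```

Contact with the mat (+8 N). Releasing.

apply_moves(
  motion=[
    [1,0,0,-0.05,0],
    [0.6,0,0,-0.05,0],
    [0.5,0,0,-0.05,0],
    [0.4,0,0,-0.05,0],
    [0,0,0,-0.05,0],
    [-1,0,0,-0.05,0],
    [-1,0,0,-0.05,0],
    [-1,0,0,-0.05,0],
    [-1,0,0,-0.05,0],
    [-1,0,0,-0.05,0],
    [-1,0,0,-0.05,0],
    [-1,0,0,-0.05,0],
    [-1,0,0,-0.05,0],
    [-1,0,0,-0.05,0],
  ],
)

```text
time_s: 13.52
eef_pos: [0.4452, -0.1873, 0.0357]
ee_rot: [[0.026, 1.0, -0.0], [1.0, -0.026, 0.0], [0.0, -0.0, -1.0]]
contact_force: [0.3, 0.1, 0.3]
width: 0.0879
```

apply_moves(
  motion=[
    [-1,0,0,-1,0],
    [-1,0,0,-3,0],
    [-1,0,0,-6,0],
    [-1,0,0,-9,0],
    [-1,0,0,-12,0],
    [-1,0,0,-15,0],
    [-1,0,-4,-18,0],
    [-1,0,-8,-18,0],
    [-1,0,-12,-18,0],
    [-1,0,-12,-18,0],
    [-1,0,-12,-18,0],
    [-1,0,-12,-18,0],
  ],
)

```text
time_s: 14.52
eef_pos: [0.3258, -0.1848, 0.2167]
ee_rot: [[0.027, 1.0, 0.002], [1.0, -0.027, -0.002], [-0.002, 0.002, -1.0]]
contact_force: [-0.5, 0.2, -0.9]
width: 0.0884
```

```bash
python3 -c "
from h import *
from bench import cams
plan([])
cv2.imwrite('pics/s9.png',cams.grab_frame('side'));cv2.imwrite('pics/t9.png',cams.grab_frame('top'))
"
```

```text
t 14.5167 p [ 0.3258 -0.1848  0.2167] ang 88.45531096042163 F [-0.4925  0.1808 -0.9255] w 0.08838167160966241
```

View pics/s9.png

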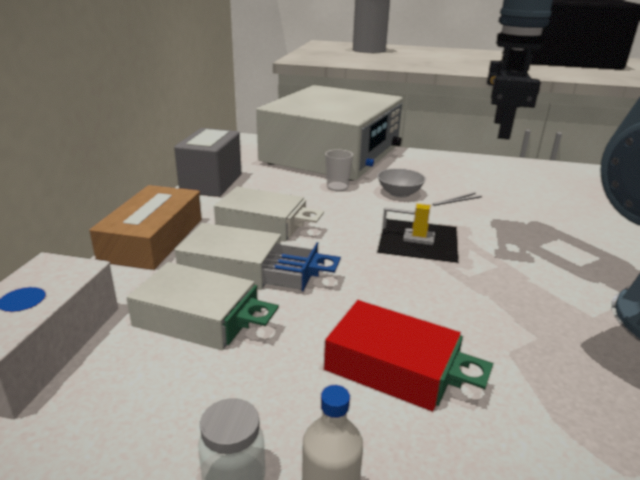

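View pics/t9.png

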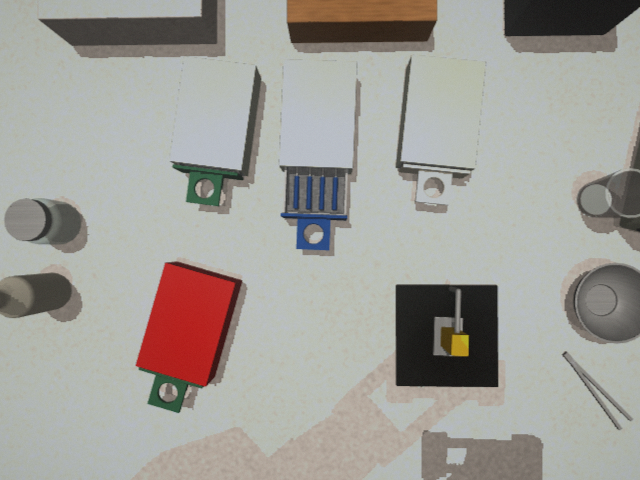

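The hook stands upright at the mat's centre (handle top (460,344)). The blue hole moved from row 188.5 to 234, about 68 mm. White and green look unchanged, and the arm is clear.

```bash
python3 -c "
from bench import job
print(job.sign_off())"
```

```text
the job is handed in; nothing more can be done
None
```

I picked up the yellow-handled hook and lowered its prong into the blue tray's finger hole. I pulled the tray out until it stopped moving, with the pull force at 10 N. Then I eased off, lifted the hook out, stood it back on the black mat and let go. The job was handed in at about 14.6 s; the hand-in gives no verdict.

**Last checks, from the final top and side pictures:**
- **Blue tray:** about 68 mm out.
- **White and green trays:** both look unchanged, still shut.
- **Hook:** upright at about the mat's centre. I judged this by eye and from the release position, without measuring the tilt.
- **Robot:** clear of everything, gripper open.

**Forces:** only the prong touched the tray. The highest readings I saw were about 12 N at the stop and 9 N when setting the hook down, both far below the wrist limit.

**Disagreement:** the side camera put the blue hole about 3 mm nearer the robot than the top camera did. That is well within the roughly 11 mm of play between prong and hole.

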